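# Hang the pocket multimeter on the rack hook and tug it

### The job

Pick up the red pocket multimeter standing on the blue mat and hang it by the wire bail on its back on the orange hook of the perforated rack, its back towards the panel. While you hold it, tug it gently straight down with about 10 N for about a second to confirm that the hook has it, never loading the rack with more than about 15 N; then let go and leave it hanging still. Leave the jar, screwdriver and spool where they are.

Things in the scene. Friction and masses are not known exactly. Their poses are not given: they have to be found in the camera images.
- meter: Red pocket multimeter standing upright, 26 (x) by 52 (y) by 110 mm (z), 0.17 to 0.35 kg. Origin: centre of the body's underside, z up. Screen and dial (9 mm proud) face its -x. The back, at x = +13 mm, carries a U-shaped steel wire bail near the top and, at the bottom, a black foot 24 mm deep (x), 40 wide, 14 high, that it also stands on.
- meter_grip (a point): Middle of the meter's body 86 mm above its underside; axes as the meter's. Here it is gripped from above across its 52 mm width (along its y).
- meter_bail (a point): Centre of the bail's crossbar, 34 mm behind (+x) and 88 mm above the meter's origin; axes as the meter's. The bail is a level U of 5 mm wire: the crossbar runs along y, its centre line 21 mm behind the meter's back; the opening between its two arms is 14 mm wide (y) and 18 mm deep (x), open above and below.
- rack: Fixed dark perforated panel on a foot, bearing an orange hook. Origin at table level on the panel's front face, in the middle of its width; the front faces its -x. Panel 130 mm wide (y), 4 mm thick, top edge 170 mm above the table. The foot plate is 12 mm thick and reaches 35 mm in front of the panel. When hung, the meter has the rack's yaw, leaning up to about 8 degrees.
- rack_top (a point): Middle of the panel's top edge, on its front face. The orange hook below it: a 6 mm thick arm runs 17 mm straight out to the rack's -x, then a 6 mm prong turns up, leaning outward; its tip is 25 mm above the arm's top and 20 mm in front of the panel. Prong and orange clamp plate (4 mm thick, top 7 mm above the arm) leave a trough 10 mm wide. All is stiff; the clamp does not slip.
- rack_seat (a point): Fixed point on the rack, mid-trough in x and y, 9 mm in front of the panel, 150 mm above the table; axes as the rack's. The hook is clamped up to 15 mm lower or higher (arm's top 135 to 165 mm up); this reading does not show where: find it by feel or sight. The bail's crossbar must lie in the trough, its centre 2.5 mm above the arm's top, the prong up through the bail.
- flux_jar: Amber jar, 48 mm across, 50 mm high; origin under its centre. A bystander.
- driver: Screwdriver 160 mm long lying on the mat along its x. A bystander.
- spool: Aluminium spool, 54 mm across, 32 mm high, beside the rack; origin under its centre. A bystander.
Things that resemble listed ones, but are neither listed nor needed, are in the scene too. Of the things that look like the meter, take the one that is nearest to the robot's base at the start.

How it is judged:
On the way:
1. the meter, held by the fingers, with its bail over the hook, is tugged down so that the rack takes more than 7 N (contact force between meter and rack above 7 N and contact force between the fingers and meter above 1 N and x of meter_bail in the frame of rack_seat between -0.008 and 0.008 m and y of meter_bail in the frame of rack_seat between -0.008 and 0.008 m and z of meter_bail in the frame of rack_seat between -0.018 and 0.022 m), for 0.3 s.
At the end, for the whole second after the job is handed in: The meter hangs at rest on the hook, let go: its bail's crossbar within 8 mm of the rack_seat point in the rack's x and y and 18 mm below to 22 mm above it, the rack carrying it, upright within 0.25 rad, its back towards the panel within 0.3 rad (x of meter_bail in the frame of rack_seat between -0.008 and 0.008 m and y of meter_bail in the frame of rack_seat between -0.008 and 0.008 m and z of meter_bail in the frame of rack_seat between -0.018 and 0.022 m and contact force between meter and rack above 1 N and angle between meter's own z axis and vertical below 0.25 rad and angle between the x axis of meter and the x axis of rack, either way round below 0.3 rad and linear speed of meter below 0.02 m/s and contact force between the fingers and meter below 0.1 N); the robot touches nothing.
It fails at once if while the fingers hold the meter, it and the rack press on each other with more than 18 N (contact force between meter and rack above 18 N and contact force between the fingers and meter above 1 N).
It fails at once if the robot presses on the rack with more than 10 N (contact force between the arm and rack above 10 N).
It fails at once if the meter is tipped over by more than 0.8 rad (angle between meter's own z axis and vertical above 0.8 rad).
It fails at once if the jar, the screwdriver or the spool is moved by more than 30 mm (distance of any of flux_jar, driver, spool from where it was at the start of the episode above 0.03 m).
It also fails if it takes over 54 s, if anything falls off the work surface, if the arm or the gripper's body presses on something with over 40 N, if the wrist force passes 120 N, or if a joint passes its speed limit or range.

### The arm

A 6-joint arm with a two-finger parallel gripper is mounted at the origin on the work surface. World frame = base frame: x ahead of the robot, y to its left, z up, the work surface at z = 0. Lengths are in m, angles in rad, forces in N, time in s.
With the tool pointing down it reaches from about 0.4 to 0.825 m from the base axis. Payload 7 kg.
Tool frame: the origin (TCP) lies on the centre line of the jaws, within the pads' length; the fingertips stand robot.finger_overhang ahead of it and the grasp point (between the pads) lies 5 mm behind it (robot.finger_overhang is the distance from the TCP to the fingertips, in m); z points along the fingers, y is the line along which they close (so a half turn about z gives the same grasp; the last joint's range is limited). The gripper opens to 85 mm and grips with 20 to 120 N. Pads are 22 mm wide; open, the fingers measure 114 mm over their backs; the gripper's body (76 mm by 85 mm) begins 54 mm behind the grasp point. The pads swing forward as they close: fully open they stand 13 mm farther back than shut.
Start: joints at [1.464, 0.359, 0.012, 0, -1.224, -0.288], TCP at [0.26, 0.623, 0.245] pointing down, gripper open.
Joint ranges: [-3.07, 3.07], [-1.43, 2.12], [-1.02, 1.25], [-3.03, 1.67], [-3.05, -0], [-3.03, 3.03]. Speed limits (rad/s): [2.39, 2.39, 3.01, 3.14, 3.14, 3.14].

### API

Orientations are given as a 3x3 rotation matrix whose columns are the frame's x, y, z axes.
In Python, from station import robot, imaging gives the robot as it stands. The module is installed in compiled form; this text tells all that it offers.
- The arm moves only by the tool play_rows, never from a script. Its argument "moves" is a list of rows, each a list of 3 entries, a list of its own where there are three numbers: the turn, a rotation vector about the world's x, y, z as a fraction of full scale, then the shift along the world's x, y, z as a fraction of full scale, then the gripper's target within -1 to 1 (fully open at 1, half-way at 0, shut at -1). In form: [[[ax, ay, az], [tx, ty, tz], claw], ...]. A call has 1 to 10 rows; each row shifts and turns the commanded pose from where the row before left it; what a row does not reach is not made up. Full scale, the value 1, is 1000 mm for a shift and 45 degrees for a turn. A row lasts 1/10 s, in which the tool goes at most 50 mm and 8.59 degrees, less where a joint would pass 70% of its speed; a pose out of reach is approached as far as the arm can. A call with a number of a shift or a turn outside -1 to 1 is refused whole. A call with a gripper value outside its range is refused whole. The fingers move at their own pace and stop on an object; "force" is the grip in N (left out, the last holds). Time passes only in rows, so rows that do not move let the fingers close. It gives the time, the measured TCP pose, the force, the opening and the grip force at its end, in the units of the state.
- robot.sense(): the state, without advancing time (a new reading comes with each control period).
- imaging.capture(name): name is "side" or "top" or "wrist"; returns (picture, depth): 400x640x3 uint8, blue, green, red; 400x640 float32, m along the optical axis (not along the pixel's ray), 0 where there is no reading.
- imaging.get_calibration(name): a dict with "fx", "fy", "cx", "cy" (pixels), "R" (3x3) and "t" (3): a world point X has camera coordinates R X + t. Camera axes: x right, y down, z forward; pixel columns grow to the right and rows downward; lengths in m; the calibration is good to about 2 mm. A picture is of the moment at which its call begins: read the wrist's pose just before it. get_calibration takes no time and is no camera call; for the wrist camera it gives the pose at the moment of the call.
- robot.sign_off(): hands the job in; it is judged then, once.
The state is a dict: "t": time; "q": joint angles; "qvel": joint speeds; "joint_efforts": joint torques, N m; "tool_pos": TCP position; "tcp_rot": TCP orientation; "force": force on the tool from outside, world axes, zero at the start; "ft_torque": the same for the moment, N m; "grip_width": opening from 0.0 (shut) to 1.0 (fully open); "grip_force": force on a finger pad.
Only numpy, scipy, OpenCV 4.12 (cv2) and the standard library are available. Lean on these libraries where they do the work, as an engineer would, in place of code of your own. Each camera call takes 0.05 s, during which the arm holds its last target. There are 200 camera calls.

## Working session

There is one attempt and no reset: what is moved stays moved. The work goes in short steps, Python scripts to look and compute and a tool call to move; the robot and the scene stay as the last step left them, time stands still between calls to the robot, and variables do not carry over. Pictures are saved under pics/ and viewed, at most 10 in all, crops included, and the job is handed in when it is done.

Besides the shell and the picture viewer there is one more tool, called as a command line: name --argument value ..., lists and objects as JSON in quotes. play_rows: Moves the arm, as the interface text tells. Its arguments: {"type":"object","properties":{"moves":{"type":"array"},"force":{"type":"number"}},"required":["moves"]}

```bash
mkdir -p pics
cat > h.py <<'E'
import numpy as np, cv2
from station import robot, imaging
def cap(n):
    c=imaging.get_calibration(n); p,d=imaging.capture(n); return p,d,c
def world(d,c):
    v,u=np.mgrid[:d.shape[0],:d.shape[1]]
    P=np.stack([(u-c['cx'])/c['fx']*d,(v-c['cy'])/c['fy']*d,d],-1)
    W=(P-np.array(c['t']))@np.array(c['R'])
    W[d<=0]=np.nan; return W
E
python3 - <<'E'
from h import *
s=robot.sense(); print(s['t'],s['tool_pos'],s['tcp_rot'],s['force'],s['grip_width'],robot.finger_overhang)
for n in ['side','top']:
    p,d,c=cap(n); np.savez('c_'+n,p=p,d=d,W=world(d,c),**{k:c[k] for k in c})
    cv2.imwrite(f'pics/{n}0.png',p); print(n,c['fx'],np.round(-np.array(c['R']).T@c['t'],3),np.round(c['R'],2).tolist())
E
```

```text
0.0 [0.25947966 0.62265822 0.244378  ] [[ 9.23028809e-01 -3.84730557e-01 -4.64061384e-04]
 [-3.84730797e-01 -9.23027492e-01 -1.56918171e-03]
 [ 1.75370739e-04  1.62693863e-03 -9.99998661e-01]] [ 0.28462603 -0.11242272  0.77231647] 0.9952553750212667 0.014
side 365.6395242141181 [ 0.531 -0.482  0.739] [[1.0, -0.08, -0.0], [-0.06, -0.72, -0.69], [0.05, 0.69, -0.72]]
top 416.0092531739046 [0.442 0.131 1.123] [[0.02, -1.0, 0.03], [-0.99, -0.03, -0.14], [0.14, -0.03, -0.99]]
```

View pics/side0.png

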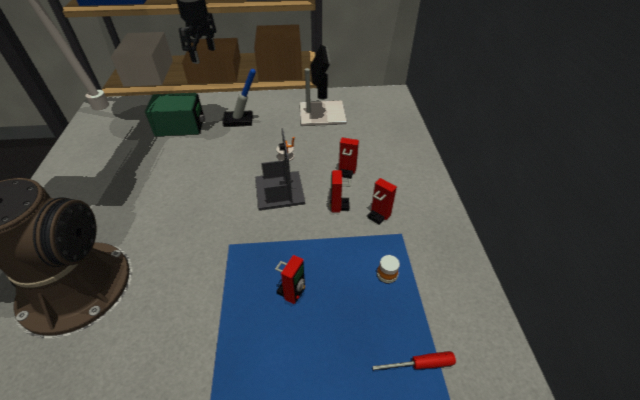

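View pics/top0.png

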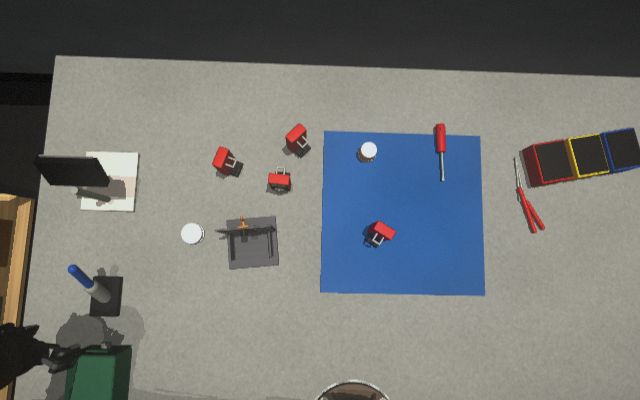

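Side view: meters at (292,280) on the mat, and (337,190), (349,155), (383,198) off it. Top view: (380,232) on the mat, and (280,180), (297,140), (227,161) off it. The one on the mat is the nearest to the base (352,390 in top) and matches the description. The rack is at top (250,240), with the hook at (242,222). Now an enlarged crop to confirm, plus measurements.

Run:
```python
from h import *
out=[]
for n,(a,b) in dict(side=((292,280),(283,180)),top=((380,232),(250,235))).items():
    z=np.load(f'c_{n}.npz'); p,W=z['p'],z['W']
    for (u,v) in (a,b):
        out.append(cv2.resize(p[v-40:v+40,u-45:u+45],(400,300),interpolation=cv2.INTER_CUBIC))
    # red meter
    hsv=cv2.cvtColor(p,cv2.COLOR_BGR2HSV)
    red=((hsv[...,0]<5)|(hsv[...,0]>174))&(hsv[...,1]>150)&(hsv[...,2]>60)
    u,v=a; m=np.zeros_like(red); m[v-35:v+35,u-35:u+35]=1; m&=red
    w=W[m]; w=w[np.isfinite(w).all(1)]; print(n,'red',len(w),np.percentile(w,[2,50,98],axis=0).round(3).tolist())
    t=w[w[:,2]>0.1]
    if len(t): r=cv2.minAreaRect((t[:,:2]*1000).astype(np.float32)); print(' top rect',r, len(t), np.median(t[:,2]))
    org=(hsv[...,0]>5)&(hsv[...,0]<18)&(hsv[...,1]>150)
    u,v=b; m=np.zeros_like(org); m[v-40:v+40,u-40:u+40]=1; m&=org
    w=W[m]; w=w[np.isfinite(w).all(1)]; print(n,'orange',np.argwhere(m)[:,::-1].tolist(),w.round(3).tolist())
    sub=W[v-40:v+40,u-40:u+40].reshape(-1,3); pv=p[v-40:v+40,u-40:u+40].reshape(-1,3)
    k=(sub[:,2]>0.05)&(pv.max(1)<110)
    s=sub[k]; print(' panel pts',len(s),np.nanpercentile(s,[2,50,98],axis=0).round(3).tolist())
    if len(s)>5:
        print(' panel line',cv2.minAreaRect((s[:,:2]*1000).astype(np.float32)))
    f=sub[(sub[:,2]>0.006)&(sub[:,2]<0.02)&(pv.max(1)<110)]
    if len(f)>5: print(' foot',cv2.minAreaRect((f[:,:2]*1000).astype(np.float32)))
cv2.imwrite('pics/crop0.png',np.vstack([np.hstack(out[:2]),np.hstack(out[2:])]))
```

```text
side red 506 [[0.482, -0.087, 0.016], [0.496, -0.078, 0.11], [0.519, -0.04, 0.115]]
 top rect ((501.70526123046875, -61.27285385131836), (50.58738327026367, 24.738466262817383), 59.287925720214844) 301 0.11270793845879142
side orange [[293, 140], [285, 141], [286, 141], [292, 141], [286, 142], [292, 142], [286, 143], [292, 143], [286, 144], [292, 144], [286, 145], [287, 145], [288, 145], [289, 145], [290, 145], [291, 145], [292, 145], [286, 146], [287, 146], [288, 146], [289, 146], [290, 146], [291, 146], [287, 147]] [[0.516, 0.278, 0.174], [0.495, 0.286, 0.166], [0.498, 0.285, 0.166], [0.513, 0.277, 0.171], [0.498, 0.281, 0.166], [0.513, 0.277, 0.169], [0.498, 0.278, 0.165], [0.513, 0.276, 0.166], [0.498, 0.274, 0.165], [0.513, 0.275, 0.163], [0.497, 0.269, 0.166], [0.5, 0.268, 0.167], [0.502, 0.278, 0.159], [0.505, 0.277, 0.16], [0.507, 0.279, 0.158], [0.51, 0.276, 0.16], [0.513, 0.276, 0.16], [0.498, 0.264, 0.167], [0.5, 0.263, 0.167], [0.502, 0.273, 0.159], [0.505, 0.274, 0.158], [0.507, 0.275, 0.158], [0.51, 0.275, 0.157], [0.5, 0.267, 0.161]]
 panel pts 538 [[0.424, 0.212, 0.05
[... 1291 characters left out ...]
7, 0.156], [0.503, 0.275, 0.157], [0.501, 0.279, 0.159], [0.5, 0.276, 0.161], [0.501, 0.275, 0.155], [0.506, 0.311, 0.015], [0.507, 0.309, 0.012], [0.498, 0.283, 0.162], [0.498, 0.28, 0.165], [0.498, 0.278, 0.164], [0.498, 0.276, 0.164], [0.498, 0.273, 0.165], [0.498, 0.27, 0.168], [0.498, 0.269, 0.163], [0.498, 0.266, 0.166], [0.498, 0.264, 0.162], [0.495, 0.286, 0.166], [0.495, 0.284, 0.166]]
 panel pts 424 [[0.428, 0.213, 0.052], [0.487, 0.273, 0.12], [0.499, 0.33, 0.172]]
 panel line ((469.2442321777344, 270.30999755859375), (89.37454986572266, 124.46373748779297), 6.905601978302002)
 foot ((464.8835144042969, 272.7854309082031), (128.0299530029297, 129.8999786376953), 6.273614883422852)
```

View pics/crop0.png

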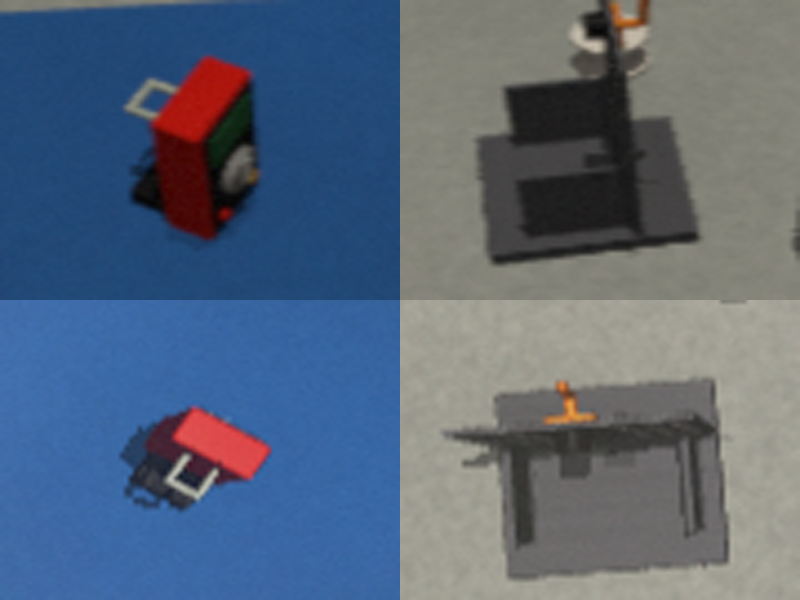

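Confirmed: the meter on the mat at top (380,232) has its bail pointing to world (-x,+y), yaw ≈148°. The orange hook points to world +x, rack yaw ≈186.5°, arm top ≈0.158. Moving towards the meter.

play_rows --moves '[[[0,0,-0.02],[0.017,-0.048,0.003],1],[[0,0,-0.02],[0.017,-0.048,0.003],1],[[0,0,-0.02],[0.017,-0.048,0.003],1],[[0,0,-0.02],[0.017,-0.048,0.003],1],[[0,0,-0.02],[0.017,-0.048,0.003],1],[[0,0,-0.02],[0.017,-0.048,0.003],1],[[0,0,-0.02],[0.017,-0.048,0.003],1],[[0,0,-0.02],[0.017,-0.048,0],1],[[0,0,-0.02],[0.017,-0.048,0],1],[[0,0,-0.02],[0.017,-0.048,0],1]]'

```text
t: 1.1
tool_pos: [0.4263, 0.1503, 0.266]
tcp_rot: [[0.851, -0.524, 0.0], [-0.524, -0.851, 0.0], [0.0, -0.001, -1.0]]
force: [1.3, 0.8, -0.0]
grip_width: 1.0
grip_force: 0.0
```

play_rows --moves '[[[0,0,0],[0.017,-0.048,0],1],[[0,0,0],[0.017,-0.048,0],1],[[0,0,0],[0.017,-0.048,0],1],[[0,0,0],[0.017,-0.048,0],1],[[0,0,0],[0,0,0],1]]'

```text
t: 1.6
tool_pos: [0.4937, -0.0412, 0.2652]
tcp_rot: [[0.848, -0.53, -0.001], [-0.53, -0.848, -0.001], [-0.001, 0.002, -1.0]]
force: [-0.0, -0.2, -0.6]
grip_width: 0.999
grip_force: 0.0
```

```bash
cat > look.py <<'E'
from h import *
import sys
s=robot.sense(); print(s['t'],s['tool_pos'],np.round(s['tcp_rot'],3).tolist(),s['force'])
R=np.array(s['tcp_rot']); print('y-axis angle',np.degrees(np.arctan2(R[1,1],R[0,1]))%180)
p,d,c=cap('wrist'); W=world(d,c); np.savez('c_'+sys.argv[1],p=p,d=d,W=W)
cv2.imwrite(f'pics/{sys.argv[1]}.png',p)
hsv=cv2.cvtColor(p,cv2.COLOR_BGR2HSV)
red=((hsv[...,0]<5)|(hsv[...,0]>174))&(hsv[...,1]>150)&(hsv[...,2]>60)
t=W[red&(W[...,2]>0.1)&(W[...,2]<0.125)]
if len(t)>10:
    print(len(t),np.median(t[:,2]),cv2.minAreaRect((t[:,:2]*1000).astype(np.float32)))
    print(np.percentile(t,[1,50,99],axis=0).round(4).tolist())
E
python3 look.py w1
```

```text
1.6 [ 0.49365514 -0.04117855  0.26520008] [[0.848, -0.53, -0.001], [-0.53, -0.848, -0.001], [-0.001, 0.002, -1.0]] [-0.0313032  -0.2364574  -0.57723633]
y-axis angle 58.02274309911941
3086 0.11058733150307151 ((563.4881591796875, 70.80422973632812), (339.6625671386719, 37.75682067871094), 66.18347930908203)
[[0.4833, -0.083, 0.1012], [0.5232, -0.0347, 0.1106], [0.6331, 0.2255, 0.114]]
```

View pics/w1.png

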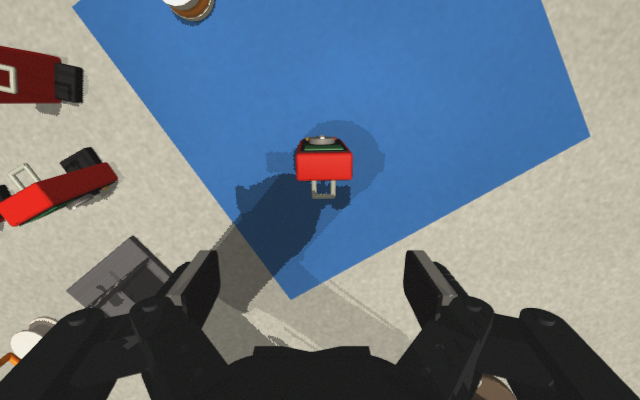

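The wrist view shows the meter's top at (323,165) with its bail at (322,187), square to the fingers. I'll measure it from this view.

```bash
cat > meas.py <<'E'
from h import *
import sys
z=np.load(f'c_{sys.argv[1]}.npz'); p,W=z['p'],z['W']
u0,u1,v0,v1=map(int,sys.argv[2:6])
hsv=cv2.cvtColor(p,cv2.COLOR_BGR2HSV)
m=((hsv[...,0]<5)|(hsv[...,0]>174))&(hsv[...,1]>150); k=np.zeros_like(m);k[v0:v1,u0:u1]=1
t=W[m&k&(W[...,2]>0.106)]; print(len(t),np.median(t[:,2]),cv2.minAreaRect((t[:,:2]*1000).astype(np.float32)))
g=W[k&(hsv[...,1]<70)&(W[...,2]>0.075)&(W[...,2]<0.1)]; print('bail',len(g),g.mean(0).round(4),cv2.minAreaRect((g[:,:2]*1000).astype(np.float32)))
E
python3 meas.py w1 280 365 130 210
```

```text
1553 0.11248746956596957 ((502.0743408203125, -58.91455078125), (50.61826705932617, 26.332189559936523), 58.993385314941406)
bail 259 [ 0.4795 -0.0459  0.0925] ((492.4891052246094, -53.37632751464844), (41.73780822753906, 50.28938674926758), 59.0184440612793)
```

play_rows --moves '[[[0,0,0.02],[0.008,-0.018,-0.01],1],[[0,0,0],[0,0,-0.03],1],[[0,0,0],[0,0,-0.03],1],[[0,0,0],[0,0,-0.03],1],[[0,0,0],[0,0,-0.03],1],[[0,0,0],[0,0,-0.02],1],[[0,0,0],[0,0,-0.02],1],[[0,0,0],[0,0,-0.013],1],[[0,0,0],[0,0,0],1]]'

```text
t: 2.55
tool_pos: [0.4996, -0.0534, 0.0812]
tcp_rot: [[0.86, -0.51, -0.004], [-0.51, -0.86, -0.001], [-0.003, 0.002, -1.0]]
force: [0.1, -0.0, 0.8]
grip_width: 0.999
grip_force: 0.0
```

play_rows --moves '[[[0,0,0],[0.0025,-0.0055,0],1],[[0,0,0],[0,0,0],1],[[0,0,0],[0,0,0],1]]'

```text
t: 2.85
tool_pos: [0.5042, -0.0596, 0.0837]
tcp_rot: [[0.86, -0.511, 0.002], [-0.511, -0.86, 0.0], [0.001, -0.001, -1.0]]
force: [-0.5, -0.0, -0.2]
grip_width: 0.999
grip_force: 0.0
```

play_rows --moves '[[[0,0,0],[0,0,0],-1],[[0,0,0],[0,0,0],-1],[[0,0,0],[0,0,0],-1],[[0,0,0],[0,0,0],-1],[[0,0,0],[0,0,0],-1],[[0,0,0],[0,0,0],-1],[[0,0,0],[0,0,0],-1],[[0,0,0],[0,0,0],-1]]' --force 60

```text
t: 3.65
tool_pos: [0.5037, -0.0599, 0.0833]
tcp_rot: [[0.86, -0.511, 0.0], [-0.511, -0.86, -0.0], [0.0, 0.0, -1.0]]
force: [-1.9, -0.5, 6.4]
grip_width: 0.608
grip_force: 61.6
```

play_rows --moves '[[[0,0,0],[0,0,0.01],-1],[[0,0,0],[0,0,0.02],-1],[[0,0,0],[0,0,0.03],-1],[[0,0,0],[0,0,0.03],-1],[[0,0,0],[0,0,0.03],-1],[[0,0,0],[0,0,0.03],-1],[[0,0,0],[0,0,0.02],-1],[[0,0,0],[0,0,0],-1],[[0,0,0],[0,0,0],-1]]'

```text
t: 4.55
tool_pos: [0.5031, -0.0595, 0.2526]
tcp_rot: [[0.86, -0.511, -0.0], [-0.511, -0.86, 0.001], [-0.0, -0.001, -1.0]]
force: [-0.3, -0.5, -3.2]
grip_width: 0.598
grip_force: 63.2
```

```bash
python3 - <<'E'
from h import *
for n,b in dict(side=(283,180),top=(250,235)).items():
    z=np.load(f'c_{n}.npz'); p,W=z['p'],z['W']; u,v=b
    hsv=cv2.cvtColor(p,cv2.COLOR_BGR2HSV)
    k=np.zeros(p.shape[:2],bool); k[v-45:v+45,u-45:u+45]=1
    s=W[k&(p.max(2)<110)&(W[...,2]>0.163)&(W[...,2]<0.18)&(W[...,0]<.56)&(hsv[...,1]<90)]
    print(n,len(s),s[:,2].max(),cv2.minAreaRect((s[:,:2]*1000).astype(np.float32)))
    a,c=np.polyfit(s[:,1],s[:,0],1); print(' x=%.4f*y+%.4f, at .277: %.4f'%(a,c,a*.277+c), np.percentile(s[:,1],[1,99]))
    red=((hsv[...,0]<5)|(hsv[...,0]>174))&(hsv[...,1]>150)&(W[...,2]>.1)&(W[...,2]<.13)
    nn,l=cv2.connectedComponents(red.astype(np.uint8))
    for i in range(1,nn):
        q=W[l==i]
        if len(q)>30 and q[:,1].mean()>0.05: print(' red',len(q),q.mean(0).round(3),np.ptp(q,axis=0).round(3))
E
python3 look.py w2
```

```text
side 64 0.17201123240331653 ((488.6770324707031, 260.9519958496094), (15.7125883102417, 102.02733612060547), 6.360797882080078)
 x=-0.1588*y+0.5336, at .277: 0.4896 [0.21115762 0.30734391]
 red 136 [0.671 0.345 0.108] [0.052 0.037 0.012]
 red 161 [0.621 0.198 0.109] [0.028 0.054 0.013]
 red 188 [0.738 0.16  0.108] [0.049 0.049 0.012]
top 123 0.1725837810958318 ((486.12835693359375, 271.8860778808594), (17.458215713500977, 122.64917755126953), 6.655675888061523)
 x=-0.1168*y+0.5224, at .277: 0.4900 [0.21355774 0.33247809]
 red 195 [0.738 0.165 0.108] [0.048 0.047 0.01 ]
 red 200 [0.67  0.349 0.109] [0.051 0.036 0.01 ]
 red 200 [0.619 0.203 0.109] [0.026 0.05  0.011]
4.55 [ 0.50313673 -0.05952226  0.2525958 ] [[0.86, -0.511, -0.0], [-0.511, -0.86, 0.001], [-0.0, -0.001, -1.0]] [-0.28669659 -0.45702333 -3.23716541]
y-axis angle 59.266403180312594
1088 0.10907337108602468 ((620.7725219726562, 197.77479553222656), (44.317054748535156, 25.81252670288086), 85.24832153320312)
[[0.6072, 0.1761, 0.1005], [0.6181, 0.1877, 0.1091], [0.6319, 0.2157, 0.1109]]
```

play_rows --moves '[[[0,0,0.083],[0.012,0.02,0],-1],[[0,0,0.083],[0.015,0.035,0],-1],[[0,0,0.083],[0.015,0.035,0],-1],[[0,0,0.083],[0.015,0.035,0],-1],[[0,0,0.083],[0.015,0.035,0],-1],[[0,0,0.083],[0.01,0.04,0],-1],[[0,0,0.083],[0.01,0.04,0],-1],[[0,0,0.083],[0,0.04,0],-1],[[0,0,0.083],[0,0.04,0],-1],[[0,0,0.083],[0,0.027,0],-1]]'

```text
t: 5.6
tool_pos: [0.5947, 0.2895, 0.2502]
tcp_rot: [[0.993, 0.119, -0.003], [0.119, -0.993, -0.002], [-0.003, 0.002, -1.0]]
force: [0.0, -1.1, -2.3]
grip_width: 0.605
grip_force: 63.5
```

play_rows --moves '[[[0,0,0],[0,0,0],-1],[[0,0,0],[0,0,0],-1],[[0,0,0],[0,0,0],-1]]'

```text
t: 5.9
tool_pos: [0.5952, 0.2864, 0.2517]
tcp_rot: [[0.993, 0.114, -0.002], [0.114, -0.993, -0.001], [-0.002, 0.001, -1.0]]
force: [0.4, -1.2, -1.4]
grip_width: 0.601
grip_force: 63.7
```

```bash
cat > both.py <<'E'
from h import *
import sys
s=robot.sense(); print(s['t'],s['tool_pos'].round(4),s['force'].round(2)); R=s['tcp_rot']; print('y ang',np.degrees(np.arctan2(R[1,1],R[0,1]))%180)
out=[]
for n in ['side','top']:
    p,d,c=cap(n); W=world(d,c); np.savez(f'c_{n}_{sys.argv[1]}',p=p,d=d,W=W,**{k:c[k] for k in c})
    X=np.array([.53,.278,.18]); q=np.array(c['R'])@X+c['t']; u=int(c['fx']*q[0]/q[2]+c['cx']); v=int(c['fy']*q[1]/q[2]+c['cy']); print(n,'crop origin',u-33,v-40)
    out.append(cv2.resize(p[max(v-40,0):v+40,u-33:u+34],None,fx=6,fy=6,interpolation=cv2.INTER_CUBIC)[:480,:396])
p,d,c=cap('wrist'); np.savez(f'c_wrist_{sys.argv[1]}',p=p,d=d,W=world(d,c)); 
cv2.imwrite(f'pics/b_{sys.argv[1]}.png',np.hstack(out)); cv2.imwrite(f'pics/wr_{sys.argv[1]}.png',p)
E
python3 both.py 1
```

```text
5.9 [0.5952 0.2864 0.2517] [ 0.43 -1.17 -1.42]
y ang 96.56807796074237
side crop origin 265 97
top crop origin 208 171
```

View pics/b_1.png

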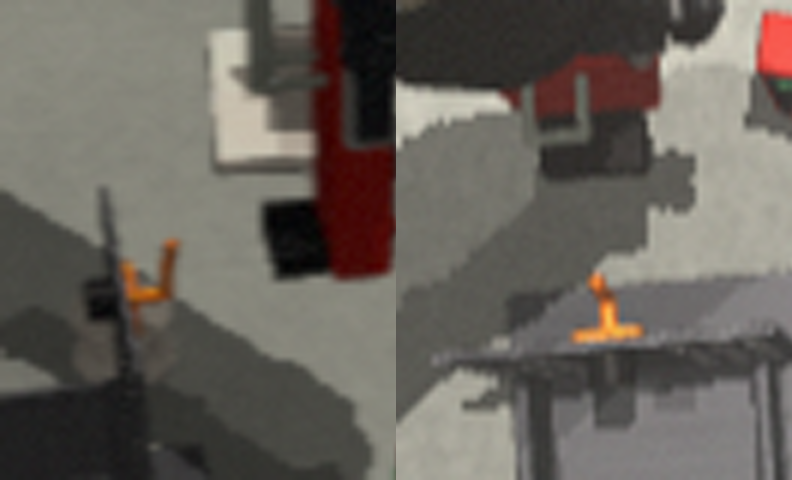

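Left (side view): the bail at (275,80) and the hook at (150,280). Right (top view): the bail crossbar at (560,135) and the hook at (605,320). I'll measure the bail against the hook in rack axes.

```bash
cat > rel.py <<'E'
from h import *
import sys
a=np.radians(6.6); f=np.array([np.cos(a),np.sin(a),0]); l=np.array([-np.sin(a),np.cos(a),0])
s=robot.sense(); tp=np.array(s['tool_pos'])
O=np.array([.505,.277,0])
def st(n,q):
    q=np.c_[(q-O)@f,(q-O)@l,q[:,2]]*1000
    print(n,len(q),np.percentile(q,[3,25,50,75,97],axis=0).round(1).tolist())
print('tcp',((tp-O)@f*1000).round(1),((tp-O)@l*1000).round(1),(tp[2]*1000).round(1))
for n in ['side','top','wrist']:
    z=np.load(f'c_{n}_{sys.argv[1]}.npz'); p,W=z['p'],z['W']
    hsv=cv2.cvtColor(p,cv2.COLOR_BGR2HSV)
    rel=W-tp; F=rel@f; L=rel@l
    k=(F<-.016)&(F>-.045)&(abs(L)<.015)&(abs(rel[...,2])<.025)&(hsv[...,1]<110)
    if k.sum(): st(n+' bail all',W[k]); 
    kk=k&(F<-.029)
    if kk.sum(): st(n+' crossbar',W[kk])
    w=(W-O); k=(abs(w@f)<.03)&(abs(w@l)<.03)&(W[...,2]>.13)&(W[...,2]<.2)&(hsv[...,0]>5)&(hsv[...,0]<18)&(hsv[...,1]>140)
    if k.sum():
        q=W[k]; st(n+' hook tip',q[q[:,2]>.174]) if (q[:,2]>.174).any() else 0
        t=q[(q[:,2]<.162)&(q[:,2]>.150)]; 
        if len(t): st(n+' arm',t)
        t=q[((q-O)@f<-.004)]; 
        if len(t): st(n+' clamp',t)
E
python3 rel.py 1
```

```text
tcp 91.1 -1.2 252.8
side bail all 44 [[52.9, -13.4, 258.3], [56.4, -11.4, 260.1], [62.7, -4.0, 261.1], [68.6, 7.2, 261.8], [73.9, 9.0, 263.2]]
side crossbar 20 [[52.7, -13.8, 259.3], [53.8, -10.6, 260.7], [55.7, -3.3, 261.2], [58.0, 6.0, 261.8], [60.8, 8.7, 263.1]]
side hook tip 3 [[11.1, -1.7, 177.4], [11.2, -1.2, 179.2], [11.2, -0.6, 181.2], [11.4, -0.2, 182.0], [11.5, 0.1, 182.7]]
side arm 12 [[-5.8, -9.8, 155.6], [-2.7, -2.0, 157.1], [1.0, -1.2, 158.0], [4.7, -0.5, 159.2], [7.3, 2.1, 160.4]]
side clamp 12 [[-9.1, -12.9, 161.7], [-8.5, -11.1, 165.3], [-7.1, -5.6, 165.8], [-6.6, 3.8, 166.3], [-5.9, 9.9, 167.7]]
top bail all 70 [[51.8, -12.7, 256.9], [54.1, -10.3, 259.7], [58.6, -3.5, 260.7], [66.6, 7.3, 261.7], [74.9, 9.9, 264.2]]
top crossbar 44 [[51.8, -12.7, 258.1], [53.1, -9.0, 259.6], [54.9, -1.2, 260.6], [57.1, 5.7, 261.4], [61.0, 9.9, 263.0]]
top hook tip 7 [[6.2, -2.1, 175.7], [7.6, -1.2, 179.9], [9.7, 0.1, 180.7], [10.1, 0.2, 181.6], [12.0, 2.1, 182.6]]
top arm 10 [[-4.3, -2.8, 155.5], [-2.0, -2.4, 156.1], [0.1, -1.1, 158.2], [2.4, 1.6, 159.3], [4.3, 2.3, 161.2]]
top clamp 13 [[-9.1, -11.3, 156.6], [-8.5, -1.9, 163.5], [-7.8, 1.7, 164.7], [-6.7, 4.3, 165.8], [-4.2, 9.8, 166.1]]
wrist bail all 519 [[55.3, -11.6, 259.1], [56.9, -5.9, 261.1], [57.7, -0.4, 261.9], [58.5, 4.8, 262.4], [60.9, 10.4, 263.2]]
wrist crossbar 518 [[55.3, -11.6, 259.1], [56.9, -6.0, 261.1], [57.7, -0.4, 261.9], [58.5, 4.8, 262.4], [60.8, 10.4, 263.1]]
```

play_rows --moves '[[[0,0,0],[0,0,-0.015],-1],[[0,0,0],[0,0,-0.02],-1],[[0,0,0],[0,0,-0.02],-1],[[0,0,0],[0,0,-0.01],-1],[[0,0,0],[-0.015,-0.002,0],-1],[[0,0,0],[-0.015,-0.002,0],-1],[[0,0,0],[-0.01,0,0],-1],[[0,0,0],[0,0,0],-1],[[0,0,0],[0,0,0],-1]]'

```text
t: 6.95
tool_pos: [0.556, 0.2835, 0.1887]
tcp_rot: [[0.993, 0.116, 0.001], [0.116, -0.993, 0.001], [0.001, -0.001, -1.0]]
force: [-0.4, 0.1, -1.9]
grip_width: 0.602
grip_force: 63.5
```

```bash
python3 both.py 2; python3 rel.py 2
```

```text
6.95 [0.556  0.2835 0.1887] [-0.38  0.15 -1.88]
y ang 96.64704885799253
side crop origin 265 97
top crop origin 208 171
tcp 51.5 0.4 188.0
side bail all 45 [[8.8, -11.6, 177.7], [15.7, -9.4, 196.4], [21.2, 0.1, 197.6], [28.6, 8.4, 198.7], [33.8, 11.4, 200.6]]
side crossbar 25 [[8.8, -10.8, 173.8], [13.4, -9.3, 195.7], [16.0, 0.1, 197.6], [18.6, 4.5, 199.0], [21.3, 11.7, 200.5]]
side hook tip 3 [[10.7, -2.9, 176.0], [10.8, -2.9, 177.2], [11.0, -2.9, 178.5], [11.0, -2.6, 180.2], [11.1, -2.3, 181.8]]
side arm 11 [[-5.7, -8.5, 154.5], [-2.9, -1.9, 156.9], [-0.2, -0.6, 158.5], [3.6, 0.0, 159.2], [6.5, 0.8, 160.5]]
side clamp 12 [[-9.1, -12.5, 160.6], [-8.5, -10.5, 164.9], [-7.0, -4.6, 165.6], [-6.6, 7.0, 166.1], [-6.0, 9.2, 167.1]]
top bail all 52 [[12.8, -11.2, 193.3], [14.9, -9.2, 195.6], [18.9, -4.6, 197.1], [25.3, 7.9, 198.1], [35.0, 11.6, 199.8]]
top crossbar 32 [[12.7, -11.1, 193.3], [13.9, -7.5, 195.6], [15.5, -1.3, 197.1], [17.1, 7.0, 198.1], [21.1, 10.6, 199.3]]
top hook tip 6 [[6.0, -1.9, 176.9], [8.4, -1.3, 178.3], [9.8, -0.7, 181.4], [10.0, -0.1, 182.8], [11.7, 1.9, 183.2]]
top arm 13 [[-4.4, -2.4, 155.0], [-2.3, -2.2, 155.9], [0.1, -0.5, 157.1], [2.6, 2.0, 158.0], [4.8, 2.6, 161.1]]
top clamp 17 [[-9.1, -10.9, 156.5], [-8.5, -3.0, 163.4], [-7.7, 1.7, 163.8], [-6.9, 5.9, 165.2], [-4.3, 11.9, 167.0]]
wrist bail all 507 [[15.8, -10.0, 195.2], [17.4, -4.2, 196.8], [18.2, 1.4, 197.5], [19.1, 6.5, 198.1], [21.3, 12.2, 198.8]]
wrist crossbar 506 [[15.8, -10.0, 195.2], [17.4, -4.2, 196.8], [18.2, 1.1, 197.5], [19.1, 6.5, 198.1], [21.2, 12.3, 198.7]]
wrist hook tip 5 [[17.8, 6.1, 193.6], [18.0, 6.6, 193.8], [18.3, 7.0, 194.1], [18.6, 7.5, 194.4], [18.9, 7.9, 194.9]]
wrist clamp 25 [[-7.5, -6.9, 164.6], [-6.9, -3.8, 165.3], [-6.7, -0.4, 165.5], [-6.2, 3.1, 166.1], [-5.6, 6.2, 166.8]]
```

play_rows --moves '[[[0,0,0],[-0.008,-0.0015,0],-1],[[0,0,0],[-0.008,-0.0015,0],-1],[[0,0,0],[0,0,0],-1],[[0,0,0],[0,0,0],-1]]'

```text
t: 7.5
tool_pos: [0.5394, 0.2803, 0.1882]
tcp_rot: [[0.993, 0.116, 0.0], [0.116, -0.993, 0.0], [0.0, -0.0, -1.0]]
force: [0.4, -0.9, -2.2]
grip_width: 0.602
grip_force: 63.5
```

```bash
python3 both.py 3; python3 rel.py 3|cut -c1-230
```

```text
7.5 [0.5394 0.2803 0.1882] [ 0.38 -0.91 -2.16]
y ang 96.65608722609997
side crop origin 265 97
top crop origin 208 171
tcp 34.9 -0.6 188.0
side bail all 51 [[-3.6, -12.0, 167.7], [0.8, -10.3, 195.7], [6.0, -0.3, 197.1], [11.2, 7.6, 198.4], [18.4, 10.5, 199.7]]
side crossbar 24 [[-3.9, -11.9, 168.7], [-1.7, -10.1, 195.8], [0.7, -3.2, 197.6], [3.6, 6.6, 198.4], [5.8, 10.4, 199.4]]
side hook tip 3 [[11.0, -3.8, 178.9], [11.0, -3.2, 180.7], [11.0, -2.5, 182.7], [11.2, -1.7, 183.2], [11.4, -1.0, 183.6]]
side arm 7 [[-5.8, -8.7, 156.6], [-1.7, -3.0, 157.1], [2.0, -2.6, 157.8], [4.6, -1.3, 160.7], [6.8, -0.0, 161.5]]
side clamp 8 [[-9.2, -10.8, 162.1], [-8.7, -9.1, 164.8], [-7.6, -6.3, 165.5], [-6.4, 5.1, 165.8], [-5.9, 9.0, 166.4]]
top bail all 49 [[-4.6, -12.2, 177.5], [-2.6, -10.0, 195.6], [0.0, -4.0, 196.7], [4.9, 3.3, 197.8], [14.4, 9.6, 199.8]]
top crossbar 40 [[-4.7, -12.3, 170.7], [-3.1, -8.4, 195.5], [-1.0, -1.3, 196.2], [1.2, 5.9, 197.7], [5.2, 9.6, 199.3]]
top hook tip 7 [[6.2, -2.2, 175.9], [7.6, -1.3, 181.2], [9.7, -0.4, 181.9], [9.8, 0.2, 183.5], [11.6, 1.5, 185.2]]
top arm 8 [[-7.7, -8.9, 155.4], [-6.7, -3.3, 156.5], [-4.3, -1.0, 158.1], [-3.5, 0.7, 160.8], [-2.1, 4.0, 161.6]]
top clamp 17 [[-9.2, -10.7, 155.9], [-8.4, -3.3, 161.5], [-7.5, 1.7, 163.2], [-6.6, 4.4, 164.9], [-4.2, 9.8, 169.4]]
wrist bail all 514 [[-0.8, -11.0, 194.9], [0.7, -5.4, 196.7], [1.6, 0.2, 197.5], [2.4, 5.7, 198.0], [4.9, 11.1, 198.8]]
wrist crossbar 513 [[-0.8, -11.0, 194.9], [0.7, -5.3, 196.7], [1.6, 0.2, 197.5], [2.4, 5.7, 198.0], [4.8, 11.1, 198.8]]
```

View pics/b_3.png

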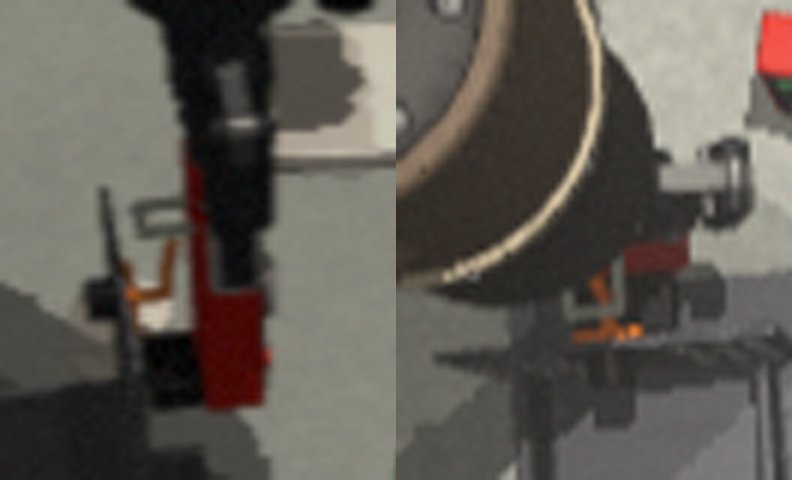

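Side (left): the bail is above the hook with the prong under its opening. Top (right): the orange prong shows through the bail at (600,285). Aligned, so I'll lower gently.

play_rows --moves '[[[0,0,0],[0,0,-0.005],-1],[[0,0,0],[0,0,-0.005],-1],[[0,0,0],[0,0,-0.005],-1],[[0,0,0],[0,0,-0.005],-1],[[0,0,0],[0,0,-0.004],-1],[[0,0,0],[0,0,0],-1],[[0,0,0],[0,0,0],-1]]'

```text
t: 8.35
tool_pos: [0.5397, 0.2803, 0.1638]
tcp_rot: [[0.993, 0.116, -0.0], [0.116, -0.993, -0.0], [-0.0, 0.0, -1.0]]
force: [-0.7, 0.5, -3.3]
grip_width: 0.599
grip_force: 63.5
```

play_rows --moves '[[[0,0,0],[0,0,-0.002],-1],[[0,0,0],[0,0,-0.002],-1],[[0,0,0],[0,0,-0.002],-1],[[0,0,0],[0,0,0],-1],[[0,0,0],[0,0,0],-1]]'

```text
t: 8.85
tool_pos: [0.5396, 0.2802, 0.1578]
tcp_rot: [[0.993, 0.115, -0.0], [0.115, -0.993, -0.0], [-0.0, 0.0, -1.0]]
force: [-0.0, -0.6, -2.6]
grip_width: 0.599
grip_force: 63.5
```

play_rows --moves '[[[0,0,0],[0,0,-0.001],-1],[[0,0,0],[0,0,0],-1],[[0,0,0],[0,0,0],-1]]'

```text
t: 9.15
tool_pos: [0.5396, 0.2802, 0.1569]
tcp_rot: [[0.993, 0.115, -0.0], [0.115, -0.993, -0.0], [-0.0, 0.0, -1.0]]
force: [0.4, -0.5, -2.7]
grip_width: 0.602
grip_force: 63.5
```

play_rows --moves '[[[0,0,0],[0,0,-0.001],-1],[[0,0,0],[0,0,0],-1],[[0,0,0],[0,0,0],-1]]'

```text
t: 9.45
tool_pos: [0.5396, 0.2802, 0.1559]
tcp_rot: [[0.993, 0.115, -0.0], [0.115, -0.993, -0.0], [-0.0, 0.0, -1.0]]
force: [0.0, 0.0, -2.5]
grip_width: 0.6
grip_force: 63.5
```

play_rows --moves '[[[0,0,0],[0,0,-0.001],-1],[[0,0,0],[0,0,0],-1],[[0,0,0],[0,0,0],-1]]'

```text
t: 9.75
tool_pos: [0.5396, 0.2803, 0.1548]
tcp_rot: [[0.993, 0.115, -0.0], [0.115, -0.993, -0.0], [-0.0, 0.0, -1.0]]
force: [-0.0, -0.3, -2.2]
grip_width: 0.604
grip_force: 63.5
```

play_rows --moves '[[[0,0,0],[0,0,-0.0005],-1],[[0,0,0],[0,0,0],-1],[[0,0,0],[0,0,0],-1]]'

```text
t: 10.05
tool_pos: [0.5396, 0.2803, 0.1544]
tcp_rot: [[0.993, 0.115, 0.0], [0.115, -0.993, -0.0], [0.0, 0.0, -1.0]]
force: [0.2, -0.6, -2.7]
grip_width: 0.6
grip_force: 63.5
```

play_rows --moves '[[[0,0,0],[0,0,-0.0005],-1],[[0,0,0],[0,0,0],-1],[[0,0,0],[0,0,0],-1]]'

```text
t: 10.35
tool_pos: [0.5396, 0.2802, 0.1539]
tcp_rot: [[0.993, 0.115, -0.0], [0.115, -0.993, -0.0], [-0.0, 0.0, -1.0]]
force: [-0.3, -0.4, -2.5]
grip_width: 0.6
grip_force: 63.5
```

play_rows --moves '[[[0,0,0],[0,0,-0.0005],-1],[[0,0,0],[0,0,0],-1],[[0,0,0],[0,0,0],-1]]'

```text
t: 10.65
tool_pos: [0.5397, 0.2803, 0.1535]
tcp_rot: [[0.993, 0.115, 0.0], [0.115, -0.993, 0.0], [0.0, -0.0, -1.0]]
force: [0.2, -0.0, -2.1]
grip_width: 0.596
grip_force: 63.5
```

play_rows --moves '[[[0,0,0],[0,0,-0.0005],-1],[[0,0,0],[0,0,0],-1],[[0,0,0],[0,0,0],-1]]'

```text
t: 10.95
tool_pos: [0.5397, 0.2803, 0.1532]
tcp_rot: [[0.993, 0.116, 0.0], [0.116, -0.993, 0.0], [0.0, -0.0, -1.0]]
force: [0.1, -0.4, 0.3]
grip_width: 0.604
grip_force: 63.8
```

play_rows --moves '[[[0,0,0],[0,0,-0.0005],-1],[[0,0,0],[0,0,0],-1],[[0,0,0],[0,0,0],-1]]'

```text
t: 11.25
tool_pos: [0.5398, 0.2804, 0.1528]
tcp_rot: [[0.993, 0.116, 0.001], [0.116, -0.993, 0.0], [0.001, -0.0, -1.0]]
force: [-1.3, -0.4, 4.5]
grip_width: 0.603
grip_force: 64.2
```

Contact at TCP z ≈0.1533, which matches the seat height. Now the tug.

play_rows --moves '[[[0,0,0],[0,0,-0.0004],-1],[[0,0,0],[0,0,0],-1],[[0,0,0],[0,0,0],-1],[[0,0,0],[0,0,0],-1]]'

```text
t: 11.65
tool_pos: [0.5398, 0.2803, 0.1527]
tcp_rot: [[0.993, 0.116, 0.001], [0.116, -0.993, 0.0], [0.001, -0.0, -1.0]]
force: [-2.6, -0.8, 7.0]
grip_width: 0.601
grip_force: 64.6
```

play_rows --moves '[[[0,0,0],[0,0,-0.0001],-1],[[0,0,0],[0,0,0],-1],[[0,0,0],[0,0,0],-1],[[0,0,0],[0,0,0],-1],[[0,0,0],[0,0,0],-1],[[0,0,0],[0,0,0],-1],[[0,0,0],[0,0,0],-1],[[0,0,0],[0,0,0],-1]]'

```text
t: 12.45
tool_pos: [0.5398, 0.2804, 0.1527]
tcp_rot: [[0.993, 0.116, 0.001], [0.116, -0.993, 0.0], [0.001, -0.0, -1.0]]
force: [-3.0, -1.9, 7.1]
grip_width: 0.608
grip_force: 64.5
```

```bash
python3 both.py 4; python3 rel.py 4|cut -c1-200
```

```text
12.45 [0.5398 0.2804 0.1527] [-3.03 -1.86  7.13]
y ang 96.64621781855081
side crop origin 265 97
top crop origin 208 171
tcp 35.0 -0.7 152.7
side bail all 44 [[-7.5, -14.2, 151.6], [-0.8, -10.3, 160.3], [4.6, -5.2, 162.1], [10.5, 1.7, 163.1], [16.8, 9.4, 170.4]]
side crossbar 26 [[-7.6, -14.9, 149.2], [-2.3, -9.2, 159.8], [0.2, -2.2, 162.3], [3.5, 1.5, 163.7], [5.7, 7.8, 168.1]]
side hook tip 3 [[10.8, -2.7, 175.4], [11.0, -2.5, 175.7], [11.1, -2.2, 176.2], [11.2, -0.7, 179.0], [11.3, 0.6, 181.5]]
side arm 2 [[5.0, -3.4, 158.7], [5.5, -2.6, 159.2], [6.1, -1.7, 159.8], [6.6, -0.8, 160.4], [7.1, 0.0, 160.9]]
side clamp 7 [[-9.3, -11.5, 163.0], [-8.1, -11.3, 164.6], [-6.7, -5.2, 165.6], [-6.5, 2.3, 166.6], [-5.8, 6.3, 167.0]]
top bail all 45 [[-7.9, -12.3, 156.5], [-2.5, -10.6, 159.8], [-0.1, -7.4, 161.2], [4.0, 4.3, 162.8], [13.0, 11.0, 164.7]]
top crossbar 35 [[-8.1, -12.3, 156.4], [-2.9, -9.7, 159.9], [-1.1, -2.9, 161.0], [1.1, 6.5, 162.5], [4.0, 11.1, 164.6]]
top hook tip 1 [[5.9, -0.8, 174.6], [5.9, -0.8, 174.6], [5.9, -0.8, 174.6], [5.9, -0.8, 174.6], [5.9, -0.8, 174.6]]
top arm 5 [[-6.0, -1.7, 156.2], [-4.4, -0.2, 156.9], [-4.3, 0.1, 158.0], [2.7, 1.9, 158.4], [2.7, 6.0, 160.8]]
top clamp 16 [[-9.1, -11.1, 156.9], [-8.3, -3.8, 162.8], [-7.6, 0.8, 164.5], [-6.7, 3.7, 165.7], [-4.4, 9.8, 169.0]]
wrist bail all 380 [[-8.7, -14.6, 148.7], [0.8, -8.1, 161.2], [1.7, -3.9, 162.1], [2.8, 7.1, 162.7], [4.9, 11.2, 163.4]]
wrist crossbar 380 [[-8.7, -14.6, 148.7], [0.8, -8.1, 161.2], [1.7, -3.9, 162.1], [2.8, 7.1, 162.7], [4.9, 11.2, 163.4]]
wrist hook tip 98 [[11.6, -1.9, 174.3], [13.1, -0.6, 175.1], [13.7, 0.6, 176.8], [14.2, 1.8, 178.1], [15.0, 3.1, 179.7]]
wrist arm 31 [[-5.6, -6.9, 150.4], [-5.3, -3.6, 151.1], [-5.1, 7.2, 151.7], [-4.6, 13.2, 153.3], [-3.7, 13.6, 155.8]]
wrist clamp 30 [[-6.0, -6.9, 150.0], [-5.4, -3.7, 150.9], [-5.1, 6.9, 151.5], [-4.7, 13.3, 152.4], [-4.3, 13.7, 155.7]]
```

View pics/b_4.png

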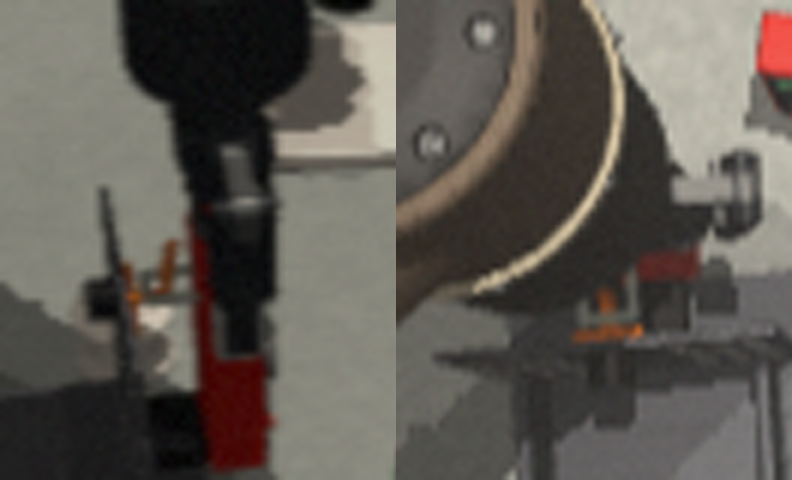

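Seated: the bail lies in the trough with the prong up through it (side view 165,270; top view 605,300). I'll bring the tug up to about 10 N for a second, then unload.

play_rows --moves '[[[0,0,0],[0,0,-0.0002],-1],[[0,0,0],[0,0,0],-1],[[0,0,0],[0,0,0],-1],[[0,0,0],[0,0,0],-1],[[0,0,0],[0,0,0],-1],[[0,0,0],[0,0,0],-1],[[0,0,0],[0,0,0],-1],[[0,0,0],[0,0,0],-1],[[0,0,0],[0,0,0],-1],[[0,0,0],[0,0,0],-1]]'

```text
t: 13.6
tool_pos: [0.5398, 0.2804, 0.1526]
tcp_rot: [[0.993, 0.116, 0.001], [0.116, -0.993, 0.0], [0.001, -0.0, -1.0]]
force: [-2.6, -2.4, 9.2]
grip_width: 0.607
grip_force: 64.6
```

play_rows --moves '[[[0,0,0],[0,0,0.0008],-1],[[0,0,0],[0,0,0],-1],[[0,0,0],[0,0,0],-1]]'

```text
t: 13.9
tool_pos: [0.5397, 0.2803, 0.1528]
tcp_rot: [[0.993, 0.116, 0.0], [0.116, -0.993, 0.0], [0.0, -0.0, -1.0]]
force: [-1.3, -1.1, 5.6]
grip_width: 0.6
grip_force: 64.1
```

play_rows --moves '[[[0,0,0],[0,0,0.0008],-1],[[0,0,0],[0,0,0],-1],[[0,0,0],[0,0,0],-1]]' --force 20

```text
t: 14.2
tool_pos: [0.5397, 0.2803, 0.1531]
tcp_rot: [[0.993, 0.115, -0.0], [0.115, -0.993, -0.0], [-0.0, 0.0, -1.0]]
force: [-0.7, 0.6, 1.6]
grip_width: 0.602
grip_force: 63.8
```

play_rows --moves '[[[0,0,0],[0,0,0],0.3],[[0,0,0],[0,0,0],0.4],[[0,0,0],[0,0,0],0.6],[[0,0,0],[0,0,0],0.8],[[0,0,0],[0,0,0],0.9],[[0,0,0],[0,0,0],0.9],[[0,0,0],[0,0,0],0.9],[[0,0,0],[0,0,0],0.9]]'

```text
t: 15.0
tool_pos: [0.5396, 0.2803, 0.1533]
tcp_rot: [[0.993, 0.115, 0.0], [0.115, -0.993, 0.0], [0.0, -0.0, -1.0]]
force: [0.3, 0.3, -0.2]
grip_width: 0.949
grip_force: 0.0
```

Released. Rising straight up.

play_rows --moves '[[[0,0,0],[0,0,0.01],0.9],[[0,0,0],[0,0,0.02],0.9],[[0,0,0],[0,0,0.02],0.9],[[0,0,0],[0,0,0.03],0.9],[[0,0,0],[0,0,0.03],0.9],[[0,0,0],[0.03,0,0.03],0.9],[[0,0,0],[0.03,-0.03,0.02],0.9],[[0,0,0],[0.03,-0.03,0],0.9],[[0,0,0],[0.03,-0.03,0],0.9],[[0,0,0],[0,-0.03,0],0.9]]'

```text
t: 16.0
tool_pos: [0.6619, 0.1587, 0.3126]
tcp_rot: [[0.993, 0.114, -0.001], [0.114, -0.993, -0.001], [-0.001, 0.001, -1.0]]
force: [0.3, 0.4, -1.3]
grip_width: 0.954
grip_force: 0.0
```

play_rows --moves '[[[0,0,0],[0,-0.04,0],0.9],[[0,0,0],[0,-0.04,0],0.9],[[0,0,0],[0,-0.04,0],0.9],[[0,0,0],[0,0,0],0.9],[[0,0,0],[0,0,0],0.9],[[0,0,0],[0,0,0],0.9],[[0,0,0],[0,0,0],0.9]]'

```text
t: 16.7
tool_pos: [0.6596, 0.0413, 0.3134]
tcp_rot: [[0.993, 0.117, 0.0], [0.117, -0.993, 0.0], [0.0, -0.0, -1.0]]
force: [-0.6, 0.6, -0.4]
grip_width: 0.948
grip_force: 0.0
```

```bash
python3 both.py 5
```

```text
16.7 [0.6596 0.0413 0.3134] [-0.62  0.58 -0.36]
y ang 96.69832901221946
side crop origin 265 97
top crop origin 208 171
```

View pics/b_5.png

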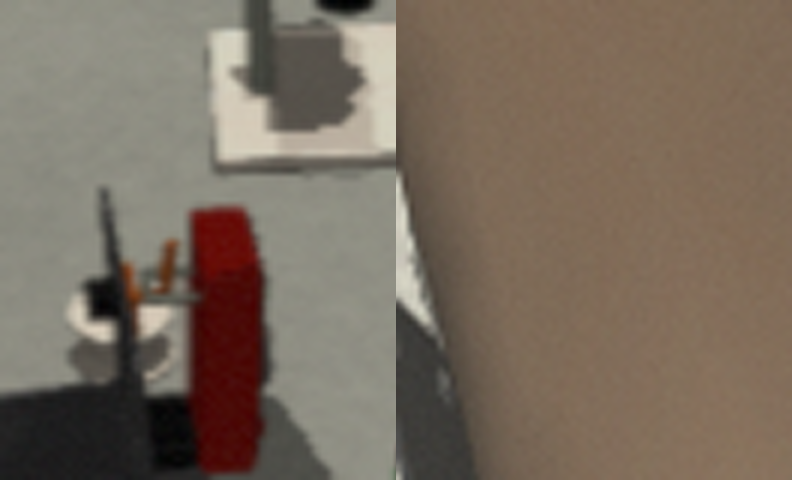

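The side view shows the meter hanging upright on the hook, with its bail at (165,285) and its foot near the panel. The arm is clear, so I'm handing in.

```bash
python3 -c "
from station import robot
print(robot.sign_off())"
```

```text
the job is handed in; nothing more can be done
None
```

The red multimeter hangs by its bail on the orange hook, back to the panel. I tugged it down with about 7–9 N (roughly 9.5–12 N on the rack) for about two seconds, let go, and handed the job in at about 17 s; no verdict was returned.

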